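Stack the empty tote and tip the tray of caps into it

TASK

The tote under the tray's spout is already loaded. Stand the empty tote on it turned end for end, so that it sits up on the seats of the loaded one instead of nesting down onto its parts; then lift the lip of the tipping tray so that all four caps slide out of the corner spout into the empty tote, and let the tray gently back down onto its rest. Do not shift the loaded tote or the side cutters that lie near the front.

Things in the scene. Friction and masses are not known exactly. Their poses are not given: they have to be found in the camera images.
- tip_stand: Low steel stand fixed to the table, carrying the tipping tray. Origin on the table straight below the tray's hinge pin; x axis level, the way the spout pours, towards the totes; z up. Grey cheeks at y = +-66 mm hold the pin, 118 mm high, along y; a rubber-topped rest post under the tray stands at x = -140 mm.
- tip_tray (a joint): Tilt of the tray about its pin, rad: 0 level on the rest post, grows as the lip is lifted, stop at 0.75; it falls back by its own weight (0.5 kg, near the middle). Square polished aluminium sheet, 180 x 180 mm, set cornerwise: floor 30 to 34 mm above the pin, rim to 58 mm, side corners 53 mm behind the pin and 127 mm to either side, spout corner cut open 100 mm wide.
- lift_edge (a point): Middle of the outer edge of the lip at the tray's back corner: a flat tab 44 mm wide, 4 mm thick with a 6 mm rolled edge, standing out 50 mm at floor level. At tilt 0 it is 215 mm behind the pin and 32 mm above it (150 mm above the table), with free space below it; the rest post is 60 mm further in. Moves with the tray.
- spout (a point): Middle of the spout's end on the tray's floor; at tilt 0, 34 mm in front of the pin and 34 mm above it; on tipping it moves forward and down, over the tote's rim. Friction of caps on floor and walls is about 0.2, so those at the walls start only at 0.35 to 0.6 rad; caps may now and then bridge the spout until the tray is rocked.
- tote_full: Grey plastic stack-and-nest tote, loaded with caps to 36 mm height, 0.9 kg, loose on the table in front of the spout, x axis along the stand's (within 0.03 rad). 172 x 122 x 62 mm over the rim (x, y, z), 158 x 108 mm at the bottom, walls 3 mm. Origin: centre of the underside; x towards the end with the paper label. Its rim is 8 to 15 mm ahead of the spout's end.
- full_seat (a point): One seat of the loaded tote (x 62, y 48, z 50 mm in its frame). Inside the long walls stand posts 30 mm wide with flat tops 50 mm above the underside, reaching in to 40 mm from the middle line: at x = +-62 mm on the +y wall, +-33 mm on the -y wall, with matching channels outside. Same way round a second tote nests down; turned 180 degrees it stands on the seats, with 2 mm play (3 mm at the rim).
- tote_empty: Empty tote of the same make and shape, about 0.16 kg, standing loose on the table, roughly the same way round as the loaded one at the start. Origin: centre of its underside; x towards its label end; z up. Correctly stacked, its underside is 50 mm above the loaded one's underside, 12 mm below the lower rim.
- empty_grip (a point): Top centre of the hand grip in the middle of the empty tote's +y wall, at y = 61.5, z = 62 mm of its frame (there is one at -y too). Upright and 34 mm wide along x, 9 mm thick (57 to 66 mm from the middle line), from 27 mm height to the rim; inner face clear above 36 mm height. To be pinched from above.
- empty_label (a point): Paper label in a card holder at the +x end of the empty tote: x = 85, z = 36 mm of its frame. The other end has none.
- full_label (a point): Paper label at the +x end of the loaded tote (away from the spout): x = 85, z = 36 mm of its frame.
- cap_1: Black oblong moulded end cap with rounded ends and ribs on top, 64 mm long (x), 24 mm wide, 16 mm thick (z), about 35 g, lying flat in the tray; origin at its centre.
- cap_2: Black oblong moulded end cap with rounded ends and ribs on top, 64 mm long (x), 24 mm wide, 16 mm thick (z), about 35 g, lying flat in the tray; origin at its centre.
- cap_3: Black oblong moulded end cap with rounded ends and ribs on top, 64 mm long (x), 24 mm wide, 16 mm thick (z), about 35 g, lying flat in the tray; origin at its centre.
- cap_4: Black oblong moulded end cap with rounded ends and ribs on top, 64 mm long (x), 24 mm wide, 16 mm thick (z), about 35 g, lying flat in the tray; origin at its centre.
- cutters: Side cutters with red handles lying flat, 129 mm long, 13 mm high; origin under the middle.
There are look-alikes about, which are no part of the job. Leave any green or pink look-alike of the cap_4 alone.

How it is judged:
On the way, in this order (a step that is already met when the one before it is completed fails the run):
1. the empty tote stands on the seats of the loaded one, turned end for end and let go, the tray still level (z of tote_empty in the frame of tote_full between 0.047 and 0.053 m and horizontal distance between tote_empty and tote_full below 0.012 m and x of empty_label in the frame of tote_full below -0.07 m and angle between the z axis of tote_empty and the z axis of tote_full, either way round below 0.04 rad and contact force between the fingers and tote_empty below 0.2 N and value of joint tip_tray below 0.05 rad), for 0.2 s.
2. the tray is tipped (value of joint tip_tray above 0.25 rad), for 0.1 s.
3. all four caps lie in the upper tote (x of cap_1 in the frame of tote_empty between -0.082 and 0.082 m and y of cap_1 in the frame of tote_empty between -0.057 and 0.057 m and z of cap_1 in the frame of tote_empty between 0.003 and 0.06 m and x of cap_2 in the frame of tote_empty between -0.082 and 0.082 m and y of cap_2 in the frame of tote_empty between -0.057 and 0.057 m and z of cap_2 in the frame of tote_empty between 0.003 and 0.06 m and x of cap_3 in the frame of tote_empty between -0.082 and 0.082 m and y of cap_3 in the frame of tote_empty between -0.057 and 0.057 m and z of cap_3 in the frame of tote_empty between 0.003 and 0.06 m and x of cap_4 in the frame of tote_empty between -0.082 and 0.082 m and y of cap_4 in the frame of tote_empty between -0.057 and 0.057 m and z of cap_4 in the frame of tote_empty between 0.003 and 0.06 m), for 0.2 s.
At the end, for the whole second after the job is handed in: The empty tote stands level (within 0.04 rad) on the loaded one, turned end for end, its underside 47 to 53 mm above the loaded one's underside and its centre within 12 mm over it; the centres of all four caps are inside it, below its rim; the tray is back down within 0.03 rad of level; all at rest (all of step 3 and z of tote_empty in the frame of tote_full between 0.047 and 0.053 m and horizontal distance between tote_empty and tote_full below 0.012 m and x of empty_label in the frame of tote_full below -0.07 m and angle between the z axis of tote_empty and the z axis of tote_full, either way round below 0.04 rad and value of joint tip_tray below 0.03 rad and linear speed of tote_empty below 0.02 m/s and linear speed of each of cap_1, cap_2, cap_3, cap_4 below 0.03 m/s); the robot touches nothing.
It fails at once if the loaded tote is shifted by more than 25 mm (distance of tote_full from where it was at the start of the episode above 0.025 m).
It fails at once if the tray is dropped: it falls faster than 2.5 rad/s (velocity of joint tip_tray below -2.5 rad/s).
It fails at once if the side cutters are moved by more than 30 mm (distance of cutters from where it was at the start of the episode above 0.03 m).
It also fails if it takes over 67 s, if anything falls off the work surface, if the arm or the gripper's body presses on something with over 40 N, if the wrist force passes 120 N, or if a joint passes its speed limit or range.

ROBOT

A 7-joint arm with a two-finger parallel gripper is mounted at the origin on a cart in front of the work surface, level with it; the furniture and walls round the work are solid. World frame = base frame: x ahead of the robot, y to its left, z up, the work surface at z = 0. Lengths are in m, angles in rad, forces in N, time in s.
With the tool pointing down it reaches from about 0.4 to 0.85 m from the base axis. Payload 10.4 kg.
Tool frame: the origin (TCP) lies midway between the tips of the shut fingers; the grasp point (between the pads) lies bot.grasp_offset behind it (bot.grasp_offset is the distance from the TCP to the grasp point, in m); z points along the fingers, y is the line along which they close (so a half turn about z gives the same grasp; the last joint's range is limited). The gripper opens to 85 mm and grips with 20 to 120 N. Pads are 22 mm wide; open, the fingers measure 114 mm over their backs; the gripper's body (76 mm by 85 mm) begins 54 mm behind the grasp point. The pads swing forward as they close: fully open they stand 13 mm farther back than shut.
Start: joints at [-1.148, 0.332, -0.065, 1.46, 0.022, 1.35, -0.088], TCP at [0.269, 0.564, 0.231] pointing down, gripper open.
Joint ranges: [-2.6, 2.6], [-0.5, 2.12], [-1.47, 1.34], [0.16, 2.42], [-1.27, 4.41], [0.06, 2.06], [-2.6, 2.6]. Speed limits (rad/s): [2.22, 2.22, 2.79, 2.79, 3.14, 3.14, 3.14].

INTERFACE

Orientations are given as a rotation vector (axis times angle).
In Python, from cell import bot gives the robot as it stands.
- The arm moves only by the shell command python3 -m pendant 'ROWS' [FORCE]. ROWS is JSON, a list of rows, each a list of 5 numbers: the finger opening in m, from 0 to 0.0854, then the shift along the tool's x, y, z in m, then the turn about the tool's z in rad. In form: [[grip, tx, ty, tz, yaw], ...]. A call has 1 to 8 rows; each row shifts and turns the commanded pose from where the row before left it, along the tool's axes as they then stand; what a row does not reach is not made up. A row lasts 1/10 s, in which the tool goes at most 50 mm and 8.59 degrees, less where a joint would pass 70% of its speed; a pose out of reach is approached as far as the arm can. A call with a gripper value outside its range is refused whole. The fingers move at their own pace and stop on an object; FORCE is the grip in N (left out, the last holds). Time passes only in rows, so rows that do not move let the fingers close. It gives the time, the measured TCP pose, the force, the opening and the grip force at its end, in the units of the state.
- bot.read_state(): the state, without advancing time (a new reading comes with each control period).
- bot.get_image(name): name is "scene" or "top"; returns a dict with "image" (400x640x3 uint8, blue, green, red), "fx", "fy", "cx", "cy" (pixels), "origin" and "orientation" of the camera in the world. Camera axes: x right, y up, looking along -z (the intrinsics and any distortion apply to the point x, -y, -z); pixel columns grow to the right and rows downward; lengths in m; the calibration is good to about 2 mm. A picture is of the moment at which its call begins. There is no depth.
- bot.sign_off(): hands the job in; it is judged then, once.
The state is a dict: "time": time; "joint_positions": joint angles; "joint_vel": joint speeds; "tau": joint torques, N m; "ee_pos": TCP position; "tool_rot": TCP orientation; "ft_force": force on the tool from outside, world axes, zero at the start; "moment": the same for the moment, N m; "width": finger opening in m; "grasp_force": force on a finger pad.
Only numpy, scipy, OpenCV 4.12 (cv2) and the standard library are available. Lean on these libraries where they do the work, as an engineer would, in place of code of your own. Each camera call takes 0.05 s, during which the arm holds its last target. There are 200 camera calls.

## Working session

There is one attempt and no reset: what is moved stays moved. The work goes in short steps, Python scripts to look and compute and a shell command to move; the robot and the scene stay as the last step left them, time stands still between calls to the robot, and variables do not carry over. Pictures are saved under pics/ and viewed, at most 10 in all, crops included, and the job is handed in when it is done.

```bash
mkdir -p pics; ls; python3 - <<'E'
from cell import bot
import cv2
s=bot.read_state();print(s['time'],s['ee_pos'],s['tool_rot'],s['width'],bot.grasp_offset)
for n in('scene','top'):
    d=bot.get_image(n);cv2.imwrite(f'pics/{n}0.png',d['image']);print({k:v for k,v in d.items() if k!='image'})
E
```

```text
pics
0.0 [0.26929129 0.56358368 0.23050113] [-6.94246681e-01 -3.06365885e+00  2.22667238e-03] 0.08540083560822516 0.0187
{'fx': 421.2387619554443, 'fy': 421.2387619554443, 'cx': 319.7895249086319, 'cy': 196.06431683715567, 'origin': array([-0.1827045 , -0.81777843,  0.67273399]), 'orientation': array([ 0.92794228, -0.46357757, -0.81017141])}
{'fx': 518.5725049417574, 'fy': 518.5725049417574, 'cx': 316.5941900447169, 'cy': 199.8071081793467, 'origin': array([ 0.3262859 , -0.2453666 ,  1.19433553]), 'orientation': array([ 0.12566023, -0.16301096, -1.54693425])}
```

View pics/top0.png

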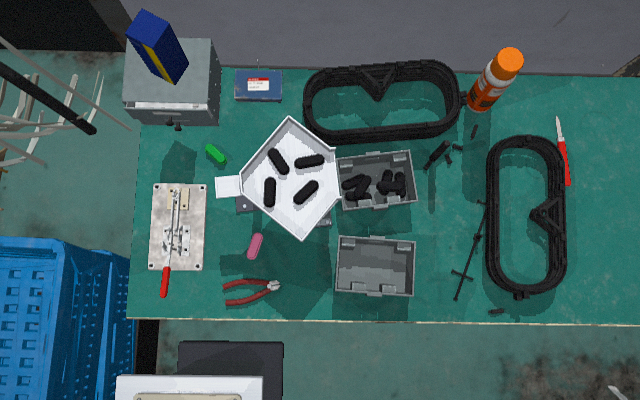

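View pics/scene0.png

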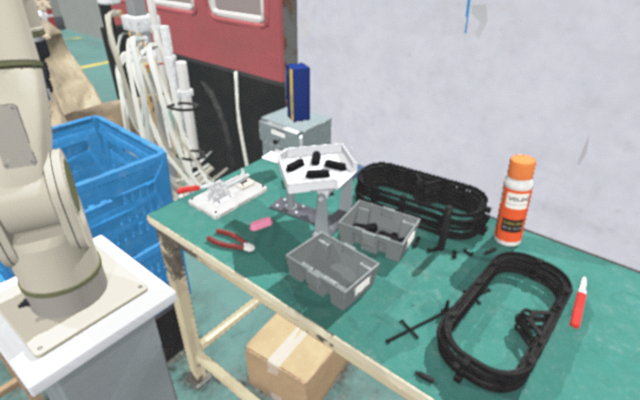

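The top view shows the tray at about (290,178) with its lip at (228,187). The loaded tote is at (376,180), the empty one at (375,266) and the cutters at (252,291). The pink (255,246) and green (215,154) caps are decoys. Next I'll zoom in on the totes.

```bash
cat > h.py <<'E'
import numpy as np,cv2
from scipy.spatial.transform import Rotation as R
from cell import bot
def cam(n):
    d=bot.get_image(n);d['R']=R.from_rotvec(d['orientation']).as_matrix();return d
def ray(d,u,v,z):
    c=np.array([(u-d['cx'])/d['fx'],-(v-d['cy'])/d['fy'],-1]);w=d['R']@c
    return (d['origin']+w*(z-d['origin'][2])/w[2])
def proj(d,p):
    c=d['R'].T@(np.asarray(p)-d['origin']);return d['cx']+d['fx']*c[0]/-c[2],d['cy']-d['fy']*c[1]/-c[2]
E
python3 - <<'E'
from h import *
d=cam('top');np.set_printoptions(precision=4,suppress=True)
c=d['image'][135:305,325:425];cv2.imwrite('pics/c1.png',cv2.resize(c,None,fx=3.5,fy=3.5,interpolation=cv2.INTER_CUBIC)[:595])
hsv=cv2.cvtColor(d['image'],cv2.COLOR_BGR2HSV)
g=d['image'][:,:,:].astype(int); m=((hsv[...,1]<45)&(hsv[...,2]>60)).astype(np.uint8)
for nm,(y0,y1,x0,x1) in dict(empty=(228,305,328,425),full=(140,218,336,425)).items():
    k=np.zeros_like(m);k[y0:y1,x0:x1]=m[y0:y1,x0:x1]
    cs,_=cv2.findContours(k,cv2.RETR_EXTERNAL,cv2.CHAIN_APPROX_NONE);cc=max(cs,key=cv2.contourArea)
    print(nm,cv2.boundingRect(cc),cv2.minAreaRect(cc))
for u,v in[(228,187),(376,180),(375,266)]:print(ray(d,u,v,.062),ray(d,u,v,.15))
E
```

```text
empty (335, 235, 81, 62) ((375.2292785644531, 265.6436462402344), (78.62801361083984, 60.863128662109375), 3.012787342071533)
full (336, 149, 82, 62) ((374.40850830078125, 180.17681884765625), (57.866127014160156, 81.16717529296875), 83.6598129272461)
[ 0.5624 -0.0733  0.062 ] [ 0.544  -0.0867  0.15  ]
[ 0.5857 -0.4033  0.062 ] [ 0.5656 -0.391   0.15  ]
[ 0.3939 -0.4002  0.062 ] [ 0.3886 -0.3882  0.15  ]
```

View pics/c1.png

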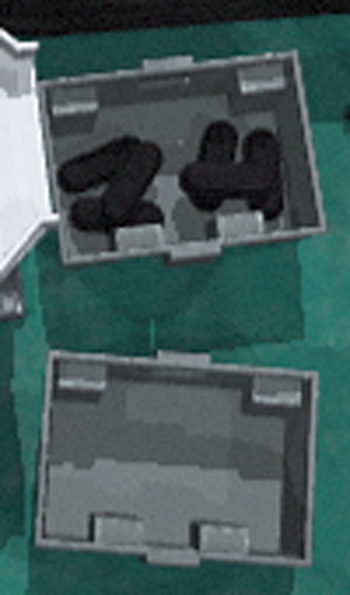

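The crop shows both totes the same way round: wide-spaced posts on the upper (+y) wall, close-spaced on the lower. The rim corners are clear, so I'll convert them to positions.

```bash
python3 - <<'E'
from h import *
np.set_printoptions(precision=4,suppress=True)
d=cam('top')
for n,q in dict(full=[(38,85),(296,53),(325,231),(63,265)],empty=[(50,352),(317,372),(309,563),(37,545)]).items():
    P=np.array([ray(d,325+u/3.5,135+v/3.5,.062) for u,v in q]);c=P.mean(0)
    x=(P[1]+P[2]-P[0]-P[3])[:2]/2;y=(P[0]+P[1]-P[2]-P[3])[:2]/2
    print(n,c,np.linalg.norm(x),np.linalg.norm(y),np.arctan2(x[1],x[0]),np.arctan2(-y[0],y[1])*1, np.arctan2(y[1],y[0])-np.pi/2)
    a=np.arctan2(x[1],x[0]);ey=np.array([-np.sin(a),np.cos(a)]);print(' +y grip',c[:2]+.0615*ey,' -y',c[:2]-.0615*ey)
im=d['image'];k=np.zeros(im.shape[:2],np.uint8);w=(im.min(2)>150).astype(np.uint8);k[165:205,205:243]=w[165:205,205:243]
cs,_=cv2.findContours(k,0,2);c=max(cs,key=cv2.contourArea);b=cv2.boxPoints(cv2.minAreaRect(c));print(b,[ray(d,*p,.15) for p in b])
o=d['origin'];print(ray(d,*np.mean(c,axis=(0,1)),.15), bot.read_state()['time'])
E
```

```text
full [ 0.5857 -0.4048  0.062 ] 0.16926047965242552 0.11843726265778166 -1.4200174600411857 -1.428178680247767 -1.4281786802477667
 +y grip [ 0.6465 -0.3955]  -y [ 0.5249 -0.414 ]
empty [ 0.3948 -0.4024  0.062 ] 0.16828977139761672 0.11901087377918106 -1.622579605326521 -1.630134988483779 -1.6301349884837788
 +y grip [ 0.4562 -0.4056]  -y [ 0.3334 -0.3992]
[[213.0244 171.2195]
 [242.     168.    ]
 [244.9634 194.6707]
 [215.9878 197.8903]] [array([ 0.5765, -0.0544,  0.15  ]), array([ 0.5847, -0.1135,  0.15  ]), array([ 0.5288, -0.122 ,  0.15  ]), array([ 0.5208, -0.0634,  0.15  ])]
[ 0.5538 -0.0963  0.15  ] 0.2
```

```bash
cat >> h.py <<'E'
np.set_printoptions(precision=4,suppress=True)
def go(p,head):
    "remaining shift along tool axes and yaw to reach world TCP p with tool x heading (tool down)"
    s=bot.read_state();M=R.from_rotvec(s['tool_rot']).as_matrix();h=np.arctan2(M[1,0],M[0,0])
    print('tcp',s['ee_pos'],'head',round(h,4),'shift',M.T@(np.array(p)-s['ee_pos']),'yaw',round(-((head-h+np.pi)%(2*np.pi)-np.pi),4),'zaxis',M[:,2],'q',s['joint_positions'],'w',s['width'],'F',s['ft_force'],'t',s['time'])
E
python3 -m pendant '[[0.06,0,0,-0.01,0.1477],[0.06,0,0,-0.01,0.1477],[0.06,0,0,-0.01,0.1477],[0.06,0,0,-0.01,0.1477],[0.06,0,0,-0.01,0.1477],[0.06,0,0,-0.01,0.1477],[0.06,0,0,-0.01,0.1477],[0.06,0,0,-0.01,0.1477]]'
python3 -c "
from h import *
go([.456,-.406,.30],1.5156)"
```

```text
time: 1.0
ee_pos: [0.2694, 0.5639, 0.3115]
tool_rot: [2.29, 2.151, -0.001]
ft_force: [-0.3, -0.6, 1.0]
width: 0.0598
grasp_force: 0.0
tcp [0.2694 0.5639 0.3115] head 1.5082 shift [-0.9563  0.2469  0.0118] yaw -0.0074 zaxis [-0.0002 -0.0003 -1.    ] q [-1.2689  0.3027  0.0925  1.3356 -0.0276  1.5049 -1.2413] w 0.0598484292672026 F [-0.3185 -0.6465  1.0024] t 1.0
```

```bash
python3 -m pendant '[[0.04,-0.03,0.03,0,0],[0.04,-0.04,0.03,0,0],[0.04,-0.045,0.02,0,0],[0.04,-0.045,0.02,0,0],[0.04,-0.045,0.02,0,0],[0.04,-0.045,0.015,0,0],[0.04,-0.045,0.015,0,0],[0.04,-0.045,0.01,0,0]]' >/dev/null
python3 -m pendant '[[0.04,-0.045,0.01,0,0],[0.04,-0.048,0.01,0,0],[0.04,-0.048,0.01,0,0],[0.04,-0.048,0.01,0,0],[0.04,-0.048,0.01,0,0],[0.04,-0.048,0.01,0,0],[0.04,-0.048,0.01,0,0],[0.04,-0.048,0.01,0,0]]' >/dev/null
python3 -c "
from h import *
go([.456,-.406,.15],1.5156)"
```

```text
tcp [ 0.468  -0.1715  0.3116] head 1.5145 shift [-0.2349  0.001   0.1614] yaw -0.0011 zaxis [ 0.0012  0.0007 -1.    ] q [-0.5975 -0.0264  0.8572  1.6933  0.019   1.4646  0.2012] w 0.040081599786026774 F [ 1.0584  0.4818 -0.7863] t 2.6
```

```bash
python3 -m pendant '[[0.04,-0.04,0,0.02,0],[0.04,-0.04,0,0.02,0],[0.04,-0.04,0,0.02,0],[0.04,-0.04,0,0.025,0],[0.04,-0.04,0.001,0.025,0],[0.04,-0.035,0,0.025,0],[0.04,0,0,0.025,0],[0.04,0,0,0,0]]' >/dev/null
python3 - <<'E'
from h import *
go([.456,-.406,.04],1.5156)
d=cam('top');s=cam('scene');p=[.456,-.406,.062]
for n,e in(('top',d),('scene',s)):
    u,v=map(int,proj(e,p));i=e['image'].copy();cv2.circle(i,(u,v),1,(0,0,255),-1);c=i[v-50:v+60,u-70:u+70];cv2.imwrite(f'pics/g_{n}.png',c)
a=[cv2.resize(cv2.imread(f'pics/g_{n}.png'),(560,440)) for n in('top','scene')]
cv2.imwrite('pics/g.png',cv2.resize(np.hstack(a),(800,314)))
E
```

```text
tcp [ 0.454  -0.4038  0.1479] head 1.512 shift [-0.0023  0.0027  0.1079] yaw -0.0036 zaxis [-0.0052  0.0026 -1.    ] q [-0.0529  0.4926  0.9323  1.6488 -0.4144  1.2187  0.9119] w 0.039990343029204144 F [-0.153   1.5453 -0.2217] t 3.4
```

View pics/g.png

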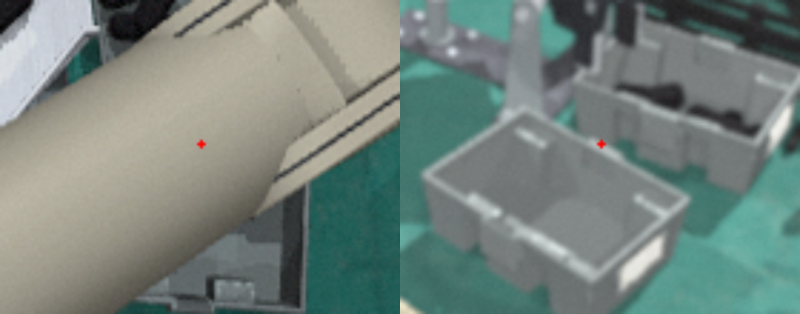

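The scene half shows the label on the empty tote's near-right end and the marked grip on the far wall, right on the hand grip. So I'll descend and pinch.

```bash
python3 -m pendant '[[0.04,-0.002,0.002,0.03,-0.003],[0.04,0,0,0.03,0],[0.04,0,0,0.025,0],[0.04,0,0,0.015,0],[0.04,0,0,0.008,0],[0.04,0,0,0,0],[0.04,0,0,0,0]]'
python3 -c "
from h import *
go([.456,-.406,.04],1.5156)"
```

```text
time: 4.2
ee_pos: [0.4586, -0.4067, 0.0446]
tool_rot: [2.279, 2.16, 0.001]
ft_force: [0.3, 0.3, -0.3]
width: 0.0402
grasp_force: 0.0
tcp [ 0.4586 -0.4067  0.0446] head 1.5175 shift [ 0.0005 -0.0026  0.0046] yaw 0.0019 zaxis [ 0.0015 -0.0008 -1.    ] q [ 0.0161  0.615   0.842   1.7236 -0.5227  1.041   0.9864] w 0.04019377917309416 F [ 0.2806  0.2849 -0.2738] t 4.2
```

```bash
python3 -m pendant '[[0.04,0,-0.0025,0.004,0],[0,0,0,0,0],[0,0,0,0,0],[0,0,0,0,0],[0,0,0,0,0],[0,0,0,0,0]]' 60
python3 -m pendant '[[0,0,0,-0.01,0],[0,0,0,-0.02,0],[0,0,0,-0.03,0],[0,0,0,-0.04,0],[0,0,0,-0.045,0],[0,0,0,-0.045,0],[0,0,0,-0.03,0],[0,0,0,-0.02,0]]'
python3 -c "
from h import *
go([.456,-.406,.28],1.5156)
cv2.imwrite('pics/l.png',cam('scene')['image'])"
```

```text
time: 4.8
ee_pos: [0.4557, -0.4062, 0.0396]
tool_rot: [2.28, 2.161, 0.001]
ft_force: [1.3, -0.2, 3.1]
width: 0.0084
grasp_force: 58.8
time: 5.6
ee_pos: [0.4551, -0.4067, 0.2823]
tool_rot: [2.279, 2.159, 0.001]
ft_force: [0.2, -0.9, -3.1]
width: 0.0085
grasp_force: 58.8
tcp [ 0.4551 -0.4067  0.2823] head 1.5164 shift [0.0007 0.0009 0.0023] yaw 0.0008 zaxis [ 0.0019 -0.0012 -1.    ] q [-0.0885  0.3954  1.0003  1.4667 -0.3331  1.4575  0.8587] w 0.008475090432483434 F [ 0.1818 -0.871  -3.1478] t 5.6
```

View pics/l.png

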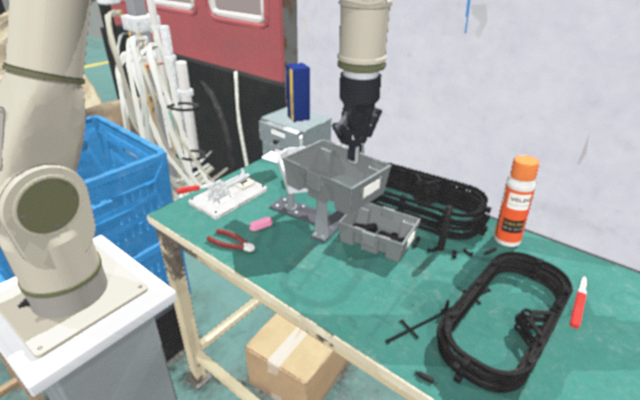

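The tote hangs level, held at (352,160). I'll turn it above the tray height.

```bash
python3 -m pendant '[[0,0,0,0,0.08],[0,0,0,0,0.12],[0,0,0,0,0.147],[0,0,0,0,0.147],[0,0,0,0,0.147],[0,0,0,0,0.147],[0,0,0,0,0.147],[0,0,0,0,0.147]]' >/dev/null
python3 -m pendant '[[0,0,0,0,0.147],[0,0,0,0,0.147],[0,0,0,0,0.147],[0,0,0,0,0.147],[0,0,0,0,0.147],[0,0,0,0,0.147],[0,0,0,0,0.147],[0,0,0,0,0.147]]' >/dev/null
python3 -m pendant '[[0,0,0,0,0.147],[0,0,0,0,0.147],[0,0,0,0,0.147],[0,0,0,0,0.12],[0,0,0,0,0.0],[0,0,0,0,0]]'
python3 -c "
from h import *
go([.525,-.414,.28],-1.424)"
```

```text
time: 7.85
ee_pos: [0.4551, -0.406, 0.279]
tool_rot: [-2.502, 1.899, 0.001]
ft_force: [0.3, -0.3, -2.4]
width: 0.0082
grasp_force: 59.1
tcp [ 0.4551 -0.406   0.279 ] head -1.2984 shift [ 0.0265 -0.0652 -0.0011] yaw 0.1256 zaxis [-0.0005  0.0005 -1.    ] q [-0.2332  0.5703  1.3213  1.4761 -0.5512  1.5184 -1.7929] w 0.008203412611061613 F [ 0.2943 -0.2578 -2.4125] t 7.85
```

```bash
python3 -m pendant '[[0,0,0,0,0.06],[0,0,0,0,0.065],[0,0.005,-0.018,0.01,0],[0,0.005,-0.02,0.02,0],[0,0.005,-0.02,0.03,0],[0,0.003,-0.01,0.03,0],[0,0,0,0.03,0],[0,0,0,0.02,0]]'
python3 - <<'E'
from h import *
go([.525,-.414,.09],-1.424)
d=cam('top');s=cam('scene')
cv2.imwrite('pics/p1.png',np.vstack([cv2.resize(d['image'][120:240,300:460],(640,480),interpolation=2),]))
cv2.imwrite('pics/p2.png',cv2.resize(s['image'][140:290,280:480],(800,600),interpolation=2))
E
```

```text
time: 8.65
ee_pos: [0.5249, -0.4135, 0.1365]
tool_rot: [2.379, -2.051, -0.004]
ft_force: [0.3, -0.1, -1.8]
width: 0.008
grasp_force: 59.5
tcp [ 0.5249 -0.4135  0.1365] head -1.423 shift [ 0.0006 -0.0001  0.0465] yaw 0.001 zaxis [-0.0024  0.0014 -1.    ] q [-0.1248  0.775   1.1433  1.4916 -0.7123  1.3383 -1.917 ] w 0.008031545542951168 F [ 0.32   -0.1229 -1.7809] t 8.65
```

View pics/p2.png

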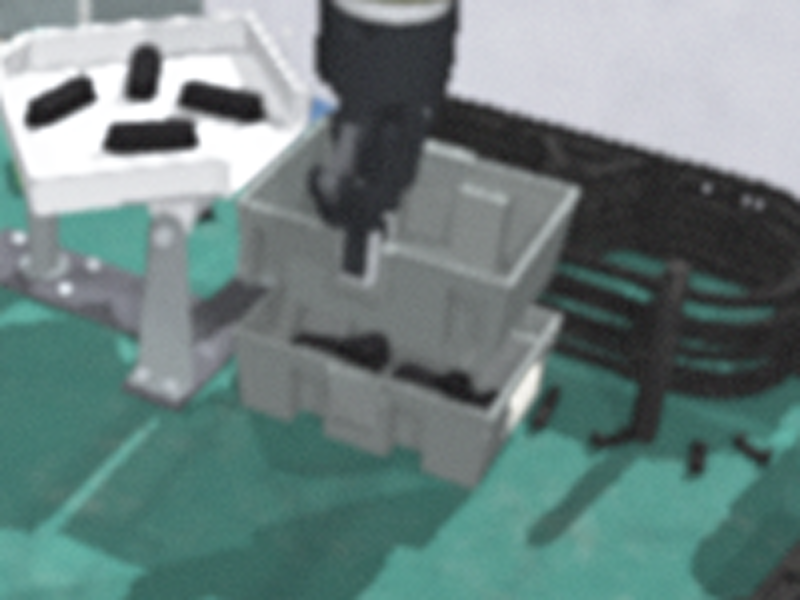

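View pics/p1.png

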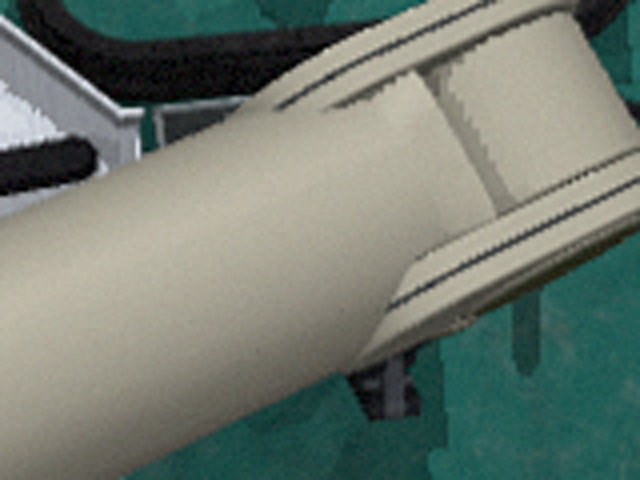

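The held tote's rim corners in the scene crop are at (243,203), (513,285) and (578,190). The loaded tote's are at (240,328), (499,407) and (560,315). I'll cast both sets onto their rim planes and compare.

```bash
python3 - <<'E'
from h import *
s=cam('scene');a=-1.424;ex=np.array([np.cos(a),np.sin(a)]);ey=np.array([-np.sin(a),np.cos(a)])
C=np.array([.5857,-.4048])
for n,z,q in(('held',.159,[(243,203),(513,285),(578,190)]),('full',.062,[(240,328),(499,407),(560,315)])):
    for u,v in q:
        p=ray(s,280+u/4,140+v/4,z)[:2]-C;print(n,p@ex,p@ey)
# predicted corners (crop px) for ideal
for n,z in(('held',.159),('full',.062)):
    print(n,[np.round((np.array(proj(s,[*(C+x*ex+y*ey),z]))-[280,140])*4,1) for x,y in((-.086,-.061),(.086,-.061),(.086,.061))])
E
```

```text
held -0.07424615471530288 -0.07013872395589978
held 0.09012498195488214 -0.06819751959730544
held 0.08828047342971931 0.04745471405339243
full -0.0770237246018891 -0.059931052701877006
full 0.0881839658008927 -0.05044666541947004
full 0.08823340024649413 0.05749821494997625
held [array([232.6, 190.6]), array([510.4, 276.4]), array([581.6, 179. ])]
full [array([226.4, 324.4]), array([488.9, 415.6]), array([558.4, 311.2])]
```

```bash
cat > prof.py <<'E'
from h import *
s=cam('scene');g=cv2.cvtColor(s['image'],6).astype(np.float32);a=-1.424;ex=np.array([np.cos(a),np.sin(a)]);ey=np.array([-np.sin(a),np.cos(a)])
C=np.array([.5857,-.4048])
def pr(xs,ys,z,ax):
    out=[]
    for o in np.arange(-16,17,2)/1000:
        P=[proj(s,[*(C+(x+(o if ax==0 else 0))*ex+(y+(o if ax==1 else 0))*ey),z]) for x in xs for y in ys]
        P=np.array(P,np.float32)[None];out.append(cv2.remap(g,P[...,0],P[...,1],1).mean())
    return np.round(out).astype(int)
print('off mm   ',np.arange(-16,17,2))
H=bot.read_state()['ee_pos'][2]+.0224
L=np.linspace
for n,z in(('held',H),('full',.062)):
    print(n,'near L',pr(L(-.07,-.04,30),[-.0595],z,1))
    print(n,'near R',pr(L(.045,.075,30),[-.0595],z,1))
    print(n,'far  R',pr(L(.045,.075,30),[.0595],z,1))
    print(n,'right ',pr([.0845],L(-.045,.045,40),z,0))
    print(n,'left  ',pr([-.0845],L(-.05,-.02,40),z,0))
E
python3 prof.py
```

```text
off mm    [-16 -14 -12 -10  -8  -6  -4  -2   0   2   4   6   8  10  12  14  16]
held near L [117 119 125 133 140 144 144 140 133 126 121 118 117 116 115 113 111]
held near R [119 120 125 132 140 146 148 146 143 139 136 133 131 130 129 129 129]
held far  R [133 136 139 141 137 129 116  99  81  66  54  48  46  46  48  49  49]
held right  [127 126 127 127 126 125 126 138 159 168 154 125 100  87  79  71  64]
held left   [243 247 251 254 255 255 255 254 247 227 198 173 152 135 125 122 121]
full near L [121 120 120 120 122 125 128 127 123 118 112 106 102 100 100 100 101]
full near R [120 120 120 121 123 125 127 124 114  98  79  60  45  38  37  41  47]
full far  R [118 118 118 118 119 118 117 114 110 105 100  97  95  95  95  96  96]
full right  [121 124 124 122 119 118 122 138 158 166 167 171 170 160 145 127 106]
full left   [ 72  73  72  72  72  72  72  76  86 100 110 113 111 108 106 105 107]
```

Relative offsets are about 1 mm in y and 0 in x, which the fit can absorb. I'll lower it in stages and watch the force.

```bash
python3 -m pendant '[[0,0,-0.0007,0.008,0],[0,0,0,0.008,0],[0,0,0,0.008,0],[0,0,0,0.006,0],[0,0,0,0,0],[0,0,0,0,0]]'
python3 -m pendant '[[0,0,0,0.004,0],[0,0,0,0.004,0],[0,0,0,0,0],[0,0,0,0,0]]'; python3 -c "
from h import *
go([.525,-.414,.09],-1.424)"; python3 prof.py
```

```text
time: 9.45
ee_pos: [0.5259, -0.4141, 0.1093]
tool_rot: [2.375, -2.056, -0.0]
ft_force: [-0.2, -0.2, -1.7]
width: 0.0081
grasp_force: 59.3
time: 9.85
ee_pos: [0.5259, -0.414, 0.1012]
tool_rot: [-2.375, 2.056, 0.0]
ft_force: [0.6, 1.0, -1.3]
width: 0.0083
grasp_force: 59.3
tcp [ 0.5259 -0.414   0.1012] head -1.4268 shift [-0.0002  0.0009  0.0112] yaw -0.0028 zaxis [-0.0001  0.0002 -1.    ] q [-0.1146  0.8062  1.1138  1.523  -0.7418  1.282  -1.9035] w 0.008254073139924463 F [ 0.6117  0.9572 -1.3429] t 9.85
off mm    [-16 -14 -12 -10  -8  -6  -4  -2   0   2   4   6   8  10  12  14  16]
held near L [116 117 118 122 130 140 149 154 154 148 139 130 122 117 115 113 110]
held near R [119 119 119 122 129 137 146 152 153 151 146 142 138 135 134 133 131]
held far  R [131 131 133 136 139 140 137 129 115  98  80  63  51  43  40  39  40]
held right  [126 126 126 125 124 122 124 139 161 170 155 126 102  89  83  76  70]
held left   [142 142 142 140 139 137 136 137 145 157 168 166 152 135 125 122 122]
full near L [121 120 120 121 123 125 127 126 122 117 112 108 108 108 109 110 112]
full near R [120 120 120 120 122 125 125 122 113  99  83  70  62  60  61  67  76]
full far  R [126 125 124 123 123 123 123 124 125 126 127 127 127 127 128 128 127]
full right  [112 110 109 109 108 108 115 135 157 167 167 171 170 160 145 127 106]
full left   [ 73  74  77  83  88  93  97 100 104 108 110 111 111 111 111 112 112]
```

```bash
python3 -m pendant '[[0,0,0,0.003,0],[0,0,0,0,0],[0,0,0,0.003,0],[0,0,0,0,0]]';python3 -m pendant '[[0,0,0,0.003,0],[0,0,0,0,0],[0,0,0,0,0]]'
```

```text
time: 10.3
ee_pos: [0.5259, -0.4139, 0.0948]
tool_rot: [-2.375, 2.056, 0.001]
ft_force: [0.2, -0.1, -2.0]
width: 0.0081
grasp_force: 59.3
time: 10.6
ee_pos: [0.5259, -0.4141, 0.0922]
tool_rot: [2.375, -2.056, -0.0]
ft_force: [-0.6, 0.4, -1.7]
width: 0.0081
grasp_force: 59.3
```

No contact force and it is 9 mm into the rim, so it's in. I'll seat it and release.

```bash
python3 -m pendant '[[0,0,0,0.002,0],[0,0,0,0,0],[0,0,0,0.001,0],[0,0,0,0,0],[0,0,0,0,0]]';python3 -m pendant '[[0.02,0,0,0,0],[0.03,0,0,0,0],[0.03,0,0,0,0],[0.03,0,0,0,0]]'; python3 -m pendant '[[0.03,0,0,-0.01,0],[0.03,0,0,-0.02,0],[0.03,0,0,-0.04,0],[0.03,0,0,-0.04,0],[0.03,0,0,-0.04,0],[0.03,0,0,-0.04,0],[0.03,0,0,-0.01,0]]'
python3 - <<'E'
from h import *
go([.525,-.414,.28],-1.424)
s=cam('scene')
cv2.imwrite('pics/p3.png',cv2.resize(s['image'][140:290,250:450],(800,600),interpolation=2))
E
```

```text
time: 11.1
ee_pos: [0.5261, -0.4142, 0.0896]
tool_rot: [-2.375, 2.056, -0.001]
ft_force: [-1.5, 0.7, 1.8]
width: 0.0083
grasp_force: 59.6
time: 11.5
ee_pos: [0.526, -0.4141, 0.0892]
tool_rot: [-2.376, 2.056, 0.0]
ft_force: [-0.4, -0.2, -0.2]
width: 0.0301
grasp_force: 0.0
time: 12.2
ee_pos: [0.526, -0.4155, 0.2948]
tool_rot: [2.375, -2.056, 0.009]
ft_force: [0.2, -0.7, -0.3]
width: 0.0299
grasp_force: 0.0
tcp [ 0.526  -0.4155  0.2948] head -1.4273 shift [-0.0017  0.0009  0.0148] yaw -0.0033 zaxis [ 0.0044 -0.0041 -1.    ] q [-0.1139  0.6713  1.2281  1.2731 -0.6277  1.5949 -1.9905] w 0.029941933396188027 F [ 0.2176 -0.7415 -0.3165] t 12.2
```

View pics/p3.png

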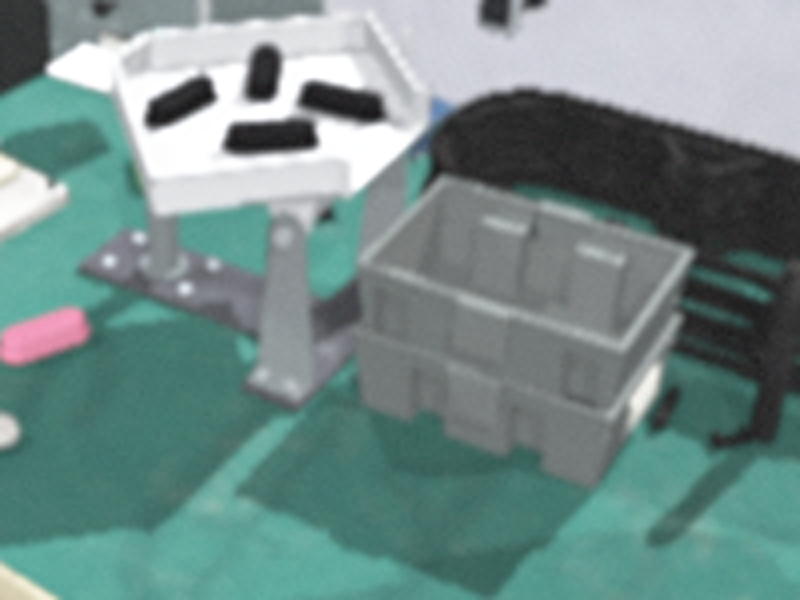

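The picture shows the empty tote seated evenly on the loaded one, with its label end turned towards the tray. Next is the lip: I'll turn the wrist back half a turn and measure the tab.

```bash
python3 -m pendant '[[0.06,0,0,0,-0.1],[0.06,0,0,0,-0.147],[0.06,0,0,0,-0.147],[0.06,0,0,0,-0.147],[0.06,0,0,0,-0.147],[0.06,0,0,0,-0.147],[0.06,0,0,0,-0.147],[0.06,0,0,0,-0.147]]' >/dev/null
python3 -m pendant '[[0.06,0,0,0,-0.147],[0.06,0,0,0,-0.147],[0.06,0,0,0,-0.147],[0.06,0,0,0,-0.147],[0.06,0,0,0,-0.147],[0.06,0,0,0,-0.147],[0.06,0,0,0,-0.147],[0.06,0,0,0,-0.147]]' >/dev/null
python3 -m pendant '[[0.06,0,0,0,-0.147],[0.06,0,0,0,-0.147],[0.06,0,0,0,-0.147],[0.06,0,0,0,-0.147],[0.06,0,0,0,-0.12],[0.06,0,0,0,0]]' >/dev/null
python3 - <<'E'
from h import *
d=cam('top');im=d['image'];w=(im.min(2)>150)
C=[]
for u in range(210,248):
    r=np.where(w[160:205,u])[0]+160
    if len(r): C.append((u,r.min(),r.max()))
print(C)
M=np.array([ray(d,u,(a+b)/2,.151) for u,a,b in C if 219<=u<=234])
k=np.polyfit(M[:,1],M[:,0],1);print('axis heading',np.arctan2(-1,-k[0]),k)
print([ray(d,u,np.mean(w_),.15) for u,*w_ in C if u in(215,216,217,228)])
go([.55,-.07,.29],1.717)
E
```

```text
[(215, np.int64(177), np.int64(187)), (216, np.int64(177), np.int64(197)), (217, np.int64(177), np.int64(197)), (218, np.int64(177), np.int64(197)), (219, np.int64(177), np.int64(196)), (220, np.int64(177), np.int64(196)), (221, np.int64(177), np.int64(196)), (222, np.int64(177), np.int64(196)), (223, np.int64(177), np.int64(196)), (224, np.int64(176), np.int64(196)), (225, np.int64(176), np.int64(196)), (226, np.int64(176), np.int64(196)), (227, np.int64(176), np.int64(196)), (228, np.int64(176), np.int64(196)), (229, np.int64(176), np.int64(195)), (230, np.int64(176), np.int64(195)), (231, np.int64(176), np.int64(195)), (232, np.int64(176), np.int64(195)), (233, np.int64(176), np.int64(195)), (234, np.int64(175), np.int64(195)), (235, np.int64(175), np.int64(195)), (236, np.int64(175), np.int64(195)), (237, np.int64(175), np.int64(195)), (238, np.int64(175), np.int64(195)), (239, np.int64(172), np.int64(194)), (240, np.int64(171), np.int64(185)), (241, np.int64(170), np.int64(192)), (242, np.int64(168), np.int64(193)), (243, np.int64(167), np.int64(194)), (244, np.int64(166), np.int64(194)), (245, np.int64(165), np.int64(195)), (246, np.int64(164), np.int64(196)), (247, np.int64(163), np.int64(197))]
axis heading -1.4506780633162952 [-0.1207  0.5359]
[array([ 0.5539, -0.0596,  0.15  ]), array([ 0.5435, -0.0622,  0.15  ]), array([ 0.5435, -0.0642,  0.15  ]), array([ 0.5461, -0.0866,  0.15  ])]
tcp [ 0.5257 -0.4139  0.2884] head 1.5836 shift [ 0.3435  0.0287 -0.0013] yaw -0.1334 zaxis [-0.0009  0.001  -1.    ] q [ 0.1828  0.4568  0.6173  1.2642 -0.2589  1.5001  0.782 ] w 0.05963856057151302 F [ 0.133  -0.4305 -0.3753] t 14.5
```

```bash
python3 -m pendant '[[0.06,0,0,0,-0.117],[0.06,0.04,0.009,0,0],[0.06,0.048,0.009,0,0],[0.06,0.048,0.009,0,0],[0.06,0.05,0.009,0,0],[0.06,0.05,0.009,0,0],[0.06,0.05,0.009,0,0],[0.06,0.045,0.009,0,0]]' >/dev/null
python3 -m pendant '[[0.06,0.004,0,0.02,0],[0.06,0,0,0.03,0],[0.06,0,0,0.02,0],[0.06,0,0,0,0],[0.06,0,0,0,0]]' >/dev/null
python3 -c "
from h import *
go([.545,-.074,.131],1.70)"
```

```text
tcp [ 0.544  -0.0762  0.2196] head 1.7009 shift [0.002  0.0013 0.0886] yaw 0.0009 zaxis [-0.0004  0.0001 -1.    ] q [-0.3274  0.173   0.4327  1.702  -0.0754  1.2835  0.2512] w 0.06007927730557248 F [1.7714 0.5904 0.1537] t 15.8
```

```bash
python3 -m pendant '[[0.062,0.002,0.001,0.03,0],[0.062,0,0,0.03,0],[0.062,0,0,0.02,0],[0.062,0,0,0.008,0],[0.062,0,0,0,0]]'
python3 -m pendant '[[0.03,0,0,0,0],[0.03,0,0,0,0],[0.03,0,0,0,0],[0.03,0,0,0,0]]' 30
python3 -c "
from h import *
go([.545,-.074,.131],1.70)
s=cam('scene');cv2.imwrite('pics/p4.png',cv2.resize(s['image'][100:220,210:370],(800,600),interpolation=2))"
```

```text
time: 16.3
ee_pos: [0.545, -0.0741, 0.1316]
tool_rot: [-2.071, -2.362, 0.0]
ft_force: [-0.3, -0.0, -0.5]
width: 0.0619
grasp_force: 0.0
time: 16.7
ee_pos: [0.5444, -0.0746, 0.1328]
tool_rot: [-2.07, -2.362, 0.0]
ft_force: [-7.6, -0.4, 5.9]
width: 0.0436
grasp_force: 30.7
tcp [ 0.5444 -0.0746  0.1328] head 1.7022 shift [0.0005 0.0007 0.0018] yaw 0.0022 zaxis [-0.0004  0.0002 -1.    ] q [-0.313   0.2525  0.4219  1.8057 -0.1147  1.1078  0.2799] w 0.043550477361580735 F [-7.6496 -0.4434  5.854 ] t 16.7
```

View pics/p4.png

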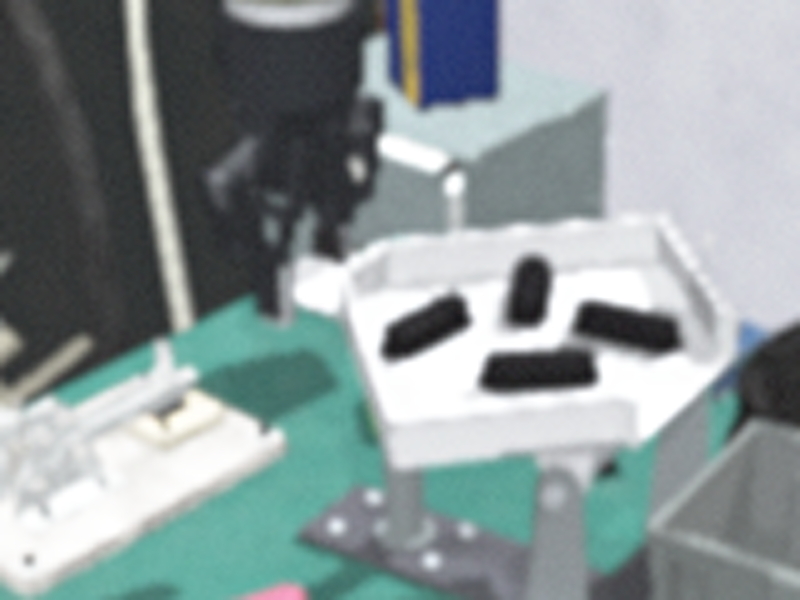

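The pads hold the tab on both sides at crop pixels (285,285) and (335,250), opening 43.6 mm. I'll lift along the arc.

```bash
python3 -m pendant '[[0.03,-0.002,0,-0.010,0],[0.03,-0.002,0,-0.010,0],[0.03,-0.003,0,-0.010,0],[0.03,-0.003,0,-0.010,0],[0.03,-0.004,0,-0.0094,0],[0.03,-0.004,0,-0.0094,0],[0.03,0,0,0,0],[0.03,0,0,0,0]]'
python3 -m pendant '[[0.03,-0.0025,0,-0.0045,0],[0.03,-0.0025,0,-0.0045,0],[0.03,-0.0025,0,-0.0045,0],[0.03,-0.0025,0,-0.0045,0],[0.03,-0.003,0,-0.0042,0],[0.03,-0.003,0,-0.0042,0],[0.03,-0.003,0,-0.0042,0],[0.03,-0.003,0,-0.0042,0]]'
cat > see.py <<'E'
from h import *
import sys
s=cam('scene');t=cam('top');k=lambda i:(i.max(2)<60).astype(np.uint8)
for n,e,(y0,y1,x0,x1) in(('tray',s,(120,215,270,360)),('tote',s,(180,240,338,425))):
    cc=cv2.connectedComponentsWithStats(k(e['image'])[y0:y1,x0:x1])
    print(n,[(int(a[4]),tuple((b+[x0,y0]).astype(int))) for a,b in zip(cc[2][1:],cc[3][1:]) if a[4]>12])
cv2.imwrite('pics/s_%s.png'%sys.argv[1],cv2.resize(s['image'][90:265,220:453],(800,600),interpolation=2))
q=bot.read_state();print(q['ee_pos'],q['width'],q['ft_force'],q['time'])
E
python3 see.py a
```

```text
time: 17.55
ee_pos: [0.5467, -0.0932, 0.1912]
tool_rot: [2.071, 2.362, -0.001]
ft_force: [-4.0, -5.0, -3.0]
width: 0.0431
grasp_force: 31.7
time: 18.35
ee_pos: [0.5494, -0.1144, 0.2257]
tool_rot: [-2.07, -2.362, 0.001]
ft_force: [-5.0, -2.6, -5.3]
width: 0.0431
grasp_force: 31.3
tray [(46, (np.int64(273), np.int64(125))), (14, (np.int64(286), np.int64(121))), (17, (np.int64(357), np.int64(206)))]
tote [(650, (np.int64(401), np.int64(185))), (113, (np.int64(368), np.int64(209))), (18, (np.int64(422), np.int64(212))), (24, (np.int64(422), np.int64(220))), (18, (np.int64(421), np.int64(226)))]
[ 0.5495 -0.1148  0.2262] 0.0432840913488471 [-4.8489 -1.0422 -2.4396] 18.45
```

```bash
python3 -m pendant '[[0.03,-0.004,0,-0.0056,0],[0.03,-0.004,0,-0.0056,0],[0.03,-0.004,0,-0.0056,0],[0.03,-0.0044,0,-0.0052,0],[0.03,-0.0044,0,-0.0052,0],[0.03,-0.0044,0,-0.0052,0],[0.03,-0.004,0,-0.004,0],[0.03,-0.004,0,-0.004,0]]'
python3 -m pendant '[[0.03,0,0,0,0],[0.03,0,0,0,0],[0.03,0,0,0,0],[0.03,0,0,0,0],[0.03,0,0,0,0]]'
python3 see.py b
```

```text
time: 19.25
ee_pos: [0.5539, -0.1494, 0.2653]
tool_rot: [2.072, 2.36, -0.004]
ft_force: [-0.3, -10.3, -14.1]
width: 0.0427
grasp_force: 33.9
time: 19.75
ee_pos: [0.5539, -0.1492, 0.2652]
tool_rot: [2.072, 2.36, -0.004]
ft_force: [0.3, -9.2, -12.9]
width: 0.0428
grasp_force: 33.8
tray [(16, (np.int64(289), np.int64(163))), (17, (np.int64(357), np.int64(206)))]
tote [(628, (np.int64(402), np.int64(186))), (113, (np.int64(368), np.int64(209))), (19, (np.int64(422), np.int64(212))), (24, (np.int64(422), np.int64(220))), (18, (np.int64(421), np.int64(226)))]
[ 0.5539 -0.1492  0.2652] 0.0430276232139983 [ -0.4814  -9.6715 -13.2534] 19.85
```

View pics/s_b.png

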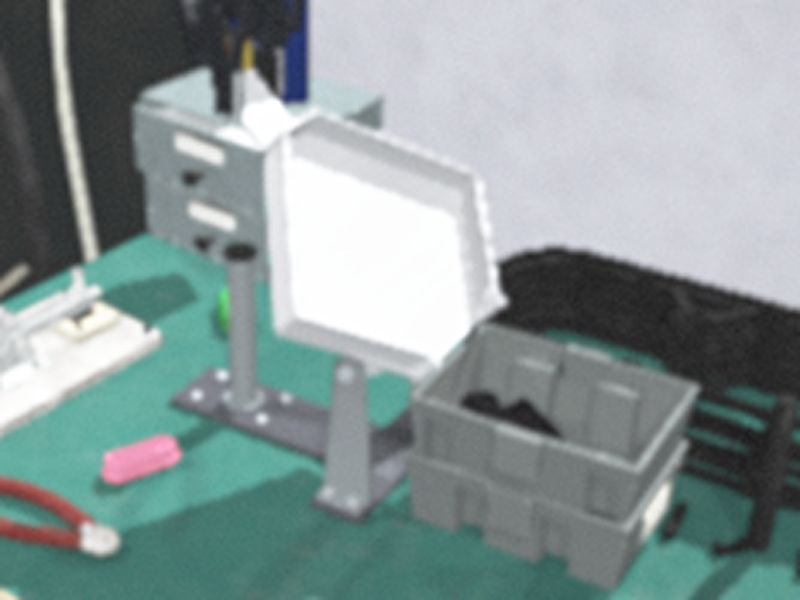

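The tray is empty and the caps lie in the upper tote at crop (510,405). I'll lower the tray along the same arc.

```bash
python3 -m pendant '[[0.03,0.004,0,0.004,0],[0.03,0.004,0,0.004,0],[0.03,0.0044,0,0.0052,0],[0.03,0.0044,0,0.0052,0],[0.03,0.0044,0,0.0052,0],[0.03,0.004,0,0.0056,0],[0.03,0.004,0,0.0056,0],[0.03,0.004,0,0.0056,0]]' >/dev/null
python3 -m pendant '[[0.03,0.0055,0,0.0084,0],[0.03,0.0055,0,0.0084,0],[0.03,0.0055,0,0.009,0],[0.03,0.0055,0,0.009,0],[0.03,0.004,0,0.0094,0],[0.03,0.004,0,0.0094,0],[0.03,0,0,0,0],[0.03,0,0,0,0]]'
python3 -m pendant '[[0.03,0.003,0,0.0075,0],[0.03,0.003,0,0.0075,0],[0.03,0.002,0,0.0075,0],[0.03,0.001,0,0.0075,0],[0.03,0.001,0,0.004,0],[0.03,0,0,0.003,0],[0.03,0,0,0,0],[0.03,0,0,0,0]]'
```

```text
time: 21.45
ee_pos: [0.5456, -0.084, 0.172]
tool_rot: [-2.069, -2.363, 0.001]
ft_force: [-7.7, -0.2, -1.2]
width: 0.0428
grasp_force: 31.4
time: 22.25
ee_pos: [0.5446, -0.0754, 0.1369]
tool_rot: [-2.071, -2.362, 0.0]
ft_force: [-14.6, -3.2, 14.5]
width: 0.0431
grasp_force: 34.9
```

The rest is reached (+14 N upward), so I'll open and retreat.

```bash
python3 -m pendant '[[0.046,0,0,0,0],[0.055,0,0,0,0],[0.065,0,0,0,0],[0.065,0,0,0,0]]'; python3 -m pendant '[[0.065,0,0,-0.02,0],[0.065,0,0,-0.04,0],[0.065,0,0,-0.045,0],[0.065,0,0,-0.045,0],[0.065,0.04,0,0,0],[0.065,0.04,0,0,0],[0.065,0,0,0,0],[0.065,0,0,0,0]]'
python3 - <<'E'
from h import *
d=cam('top');w=(d['image'].min(2)>150)
for u in(217,222,228,234):
    r=np.where(w[160:205,u])[0]+160;print(u,r.min() if len(r) else 0,r.max() if len(r) else 0)
im=d['image'];k=(im.max(2)<60).astype(np.uint8)
for n,(y0,y1,x0,x1) in dict(tray=(140,225,245,330),tote=(145,215,330,425)).items():
    cc=cv2.connectedComponentsWithStats(k[y0:y1,x0:x1]);print(n,[(int(a[4]),(b+[x0,y0]).round(),(a[2],a[3])) for a,b in zip(cc[2][1:],cc[3][1:]) if a[4]>12])
# cap positions at ~z .07
hsv=cv2.cvtColor(im,40);m=((hsv[...,1]<45)&(hsv[...,2]>60)).astype(np.uint8);z=np.zeros_like(m);z[140:225,334:430]=m[140:225,334:430]
c=max(cv2.findContours(z,0,1)[0],key=cv2.contourArea);print(cv2.minAreaRect(c))
C=np.array([.5857,-.4048]);print('expected rim corners .112',[np.round(proj(d,[C[0]+x*.146+y*.989,C[1]-x*.989+y*.146,.112]),1) for x,y in((-.086,.061),(.086,.061),(.086,-.061),(-.086,-.061))])
E
```

```text
time: 22.65
ee_pos: [0.5456, -0.0737, 0.135]
tool_rot: [2.068, 2.363, 0.002]
ft_force: [-0.8, 1.0, -0.1]
width: 0.0648
grasp_force: 0.0
time: 23.45
ee_pos: [0.5344, 0.0063, 0.2845]
tool_rot: [2.067, 2.366, 0.001]
ft_force: [0.5, -0.6, 0.2]
width: 0.0651
grasp_force: 0.0
217 177 197
222 176 197
228 176 196
234 175 195
tray [(25, array([327., 142.]), (np.int32(7), np.int32(6)))]
tote [(19, array([336., 145.]), (np.int32(14), np.int32(2))), (294, array([412., 164.]), (np.int32(24), np.int32(50))), (71, array([379., 154.]), (np.int32(17), np.int32(14))), (349, array([363., 170.]), (np.int32(42), np.int32(32))), (716, array([368., 186.]), (np.int32(63), np.int32(33))), (13, array([385., 206.]), (np.int32(12), np.int32(2)))]
((377.380615234375, 176.89215087890625), (64.0951156616211, 89.3918228149414), 87.1014175415039)
expected rim corners .112 [array([336.5, 152.4]), array([414.6, 143.1]), array([423.9, 197.6]), array([344.3, 207.6])]
```

The lip is back at its original pixels and the tray is empty. One last numeric check that no cap landed elsewhere and that the dark blobs in the tote account for four caps.

```bash
python3 - <<'E'
from h import *
d=cam('top');im=d['image'];a=cv2.imread('pics/top0.png')
for T in(25,35,45):
    k=(im.max(2)<T).astype(np.uint8)[145:212,336:424];cc=cv2.connectedComponentsWithStats(k);print(T,[(int(s[4]),list(map(int,s[:4]+[336,145,0,0]))) for s in cc[2][1:] if s[4]>20])
    print('  ref cap',cv2.connectedComponentsWithStats((a.max(2)<T).astype(np.uint8)[145:212,262:325])[2][1:,4])
g=im.max(2)[146:210:2,336:424:1];print('\n'.join(''.join('#' if v<30 else '+' if v<50 else '.' if v<80 else ' ' for v in r) for r in g))
new=((im.max(2)<50)&(a.max(2)>75)).astype(np.uint8);new=cv2.morphologyEx(new,2,np.ones((3,3)))
print('new dark',[(int(s[4]),s[:4].tolist()) for s in cv2.connectedComponentsWithStats(new)[2][1:] if s[4]>60])
E
```

```text
25 [(196, [343, 168, 53, 31]), (103, [357, 167, 26, 17])]
  ref cap [ 2 49  2  1  1 75  1  1 22  1 56  1  4  1  1  1 34  1  1  4]
35 [(180, [357, 166, 26, 18]), (467, [343, 168, 58, 31])]
  ref cap [  1   7  99   2   1  14   2   9 124   1   1   1   8  10   1   1   1   1
   1   1   1   2 131   4   1 155   1   2   1   5   1   1   1   1  14]
45 [(231, [356, 166, 27, 19]), (646, [342, 167, 59, 32])]
  ref cap [276 279 289 289]
.................................               ..                   .........  ........
.................................                    ....... ..+.............+  ........
...............                    ...........++              .......+.......+  ........
..                 ...............+......   .. +.             ...........++.+..  .......
..  ...............             ...........+.+.+.              .........+..++.+   ......
..  ...............          .   .............++.             ...... ..++++++.+   ..... 
    .............++              ......... ...+...............    . .  ..++.+.+.  ......
  .  ............++       . .....           ......
[... 1590 characters left out ...]
.###############++++++#++#+....                   
      ..  .                     .  .     . .....++##########++.                  . .    
    .. .  +                .  . ....   .....                      ... ...+...           
  .... .  .+               ..                            ......          ...            
...... ..  .                     ........            ... ................               
....... +        .. ..+++......        ...................... ..                        
 ...... .....             ..........+.    .............  .                              
new dark [(768, [120, 74, 20, 63]), (933, [134, 142, 35, 64]), (160, [356, 166, 25, 17]), (86, [367, 185, 13, 12])]
```

The dark area in the tote fits four overlapping caps, and no stray cap has appeared anywhere. Handing in.

```bash
python3 -c "
from cell import bot
print(bot.sign_off())"
```

```text
the job is handed in; nothing more can be done
None
```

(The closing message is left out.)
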